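Crib up folding wedges into a level packing stack

ROBOT

A 7-joint arm with a two-finger parallel gripper is mounted at the origin on the work surface. World frame = base frame: x ahead of the robot, y to its left, z up, the work surface at z = 0. Lengths are in m, angles in rad, forces in N, time in s.
With the tool pointing down it reaches from about 0.4 to 0.875 m from the base axis. Payload 6.5 kg.
Tool frame: the origin (TCP) lies on the centre line of the jaws, within the pads' length; the fingertips stand r.nose_length ahead of it and the grasp point (between the pads) lies 5 mm behind it (r.nose_length is the distance from the TCP to the fingertips, in m); z points along the fingers, y is the line along which they close (so a half turn about z gives the same grasp; the last joint's range is limited). The gripper opens to 85 mm and grips with 20 to 120 N. Pads are 22 mm wide; open, the fingers measure 114 mm over their backs; the gripper's body (76 mm by 85 mm) begins 54 mm behind the grasp point. The pads swing forward as they close: fully open they stand 13 mm farther back than shut.
Start: joints at [1.204, 0.536, -0.004, 1.538, 0.003, 1.067, -0.071], TCP at [0.193, -0.621, 0.245] pointing down, gripper open.
Joint ranges: [-2.7, 2.7], [-0.37, 2.16], [-1.27, 1.26], [0.24, 2.4], [-1.31, 4.45], [0.19, 1.91], [-2.76, 2.76]. Speed limits (rad/s): [2.39, 2.39, 3.14, 3.14, 3.14, 3.14, 3.14].

INTERFACE

Orientations are given as a 3x3 rotation matrix whose columns are the frame's x, y, z axes.
In Python, from plant import get_state, viewer, r gives the robot as it stands.
- The arm moves only by the tool move_arm, never from a script. Its argument "series" is one flat list of numbers, 7 for each row, row after row: the shift along the tool's x, y, z in m, then the turn, a rotation vector about the tool's x, y, z in degrees, then the opening, from 0 (shut) to 1 (fully open). In form: [tx, ty, tz, ax, ay, az, grip, tx, ty, tz, ax, ay, az, grip, ...]. A call has 1 to 10 rows; each row is the pose to reach, as a shift and turn from the pose commanded when the call began, along the tool's axes at that moment; what a row does not reach only later rows make up. A row lasts 1/10 s, in which the tool goes at most 50 mm and 8.59 degrees, less where a joint would pass 70% of its speed; a pose out of reach is approached as far as the arm can. A call with a gripper value outside its range is refused whole. The fingers move at their own pace and stop on an object; "force" is the grip in N (left out, the last holds). Time passes only in rows, so rows that repeat a pose let the fingers close. It gives the time, the measured TCP pose, the force, the opening and the grip force at its end, in the units of the state.
- get_state(): the state, without advancing time (a new reading comes with each control period).
- viewer.capture(name): name is "scene" or "top" or "wrist"; returns a dict with "img" (400x640x3 uint8, red, green, blue), "fx", "fy", "cx", "cy" (pixels), "R" (3x3) and "t" (3): a world point X has camera coordinates R X + t. Camera axes: x right, y down, z forward; pixel columns grow to the right and rows downward; lengths in m; the calibration is good to about 2 mm. A picture is of the moment at which its call begins. There is no depth.
- r.sign_off(): hands the job in; it is judged then, once.
The state is a dict: "time_s": time; "joints": joint angles; "dq": joint speeds; "joint_torque": joint torques, N m; "position": TCP position; "ee_rot": TCP orientation; "force": force on the tool from outside, world axes, zero at the start; "torque": the same for the moment, N m; "finger_gap": opening from 0.0 (shut) to 1.0 (fully open); "grasp_force": force on a finger pad.
Only numpy, scipy, OpenCV 4.12 (cv2) and the standard library are available. Lean on these libraries where they do the work, as an engineer would, in place of code of your own. Each camera call takes 0.05 s, during which the arm holds its last target. There are 200 camera calls.

TASK

Build the packing stack on the channel shoe. First push the red-ended wedge up its mate until their ends are flush; then lay the blue-ended wedge centrally across it, square to the channel, and lay the yellow-ended wedge along the blue one head to tail (thick end over thin end), ends flush, so that the top is level. Leave everything else on the bench where it is.

Things in the scene. Friction and masses are not known exactly. Their poses are not given: they have to be found in the camera images.
- shoe: grey channel shoe fixed to the bench: floor 5 thick, two side cheeks 4 thick, 54 apart inside, tops 36 above the bench, ends open. Origin on the bench under the middle of the fixed bottom wedge; its level x axis runs along the channel from that wedge's thin end to its thick end; the channel reaches from -125 to +85 along x. Bolted lugs 11 high stand out to 49 either side
- w0_mid (a point): centre (16 above the bench) of the bottom wedge, a tapered steel wedge block 140 long x 50 wide, 14 thick at the thin end and 30 at the thick end (taper 6.5 degrees), red thick end, welded flat in the shoe, sloping face up; axes as the shoe's. With the loose red wedge flush on it the pair is a flat block, top 49 above the bench
- w0_thick (a point): centre of the bottom wedge's thick end face
- w0_thin (a point): centre of the bottom wedge's thin end face
- w1_mid (a point): centre of the loose red-ended wedge in the shoe: a tapered steel wedge block 140 long x 50 wide, 14 thick at the thin end and 30 at the thick end (taper 6.5 degrees), 0.34 to 0.63 kg, thick end painted red over its last 30. Its x axis runs along it to the thick end; z is square to its flat underside, which lies 11 below this point; the top face slopes
- w1_thick (a point): centre of the red end face (30 high), 70 along x from the middle
- w1_thin (a point): centre of the red-ended wedge's thin end face (14 high), 70 back from the middle
- w1: the same red-ended wedge, origin at the centre of its underside. It lies on the fixed bottom wedge, underside on the slope and head to tail with it, so its top is level, but slipped 22 to 45 down the slope: its thick end overhangs the bottom one's thin end. The cheeks leave no room to grasp its sides; a level push of up to about 10 N on its thick end face slides it
- w2_mid (a point): centre of the blue-ended wedge, on the bench, underside down: a tapered steel wedge block 140 long x 50 wide, 14 thick at the thin end and 30 at the thick end (taper 6.5 degrees), 0.34 to 0.63 kg, thick end painted blue over its last 30. Its x axis runs along it to the thick end; z is square to its flat underside, which lies 11 below this point; the top face slopes
- w2_thick (a point): centre of the blue end face (30 high), 70 along x from the middle
- w2_thin (a point): centre of the blue-ended wedge's thin end face (14 high), 70 back from the middle
- w2: the same blue-ended wedge, origin at the centre of its underside
- w3_mid (a point): centre of the yellow-ended wedge, on the bench, underside down: a tapered steel wedge block 140 long x 50 wide, 14 thick at the thin end and 30 at the thick end (taper 6.5 degrees), 0.34 to 0.63 kg, thick end painted yellow over its last 30. Its x axis runs along it to the thick end; z is square to its flat underside, which lies 11 below this point; the top face slopes
- w3_thick (a point): centre of the yellow end face (30 high), 70 along x from the middle
- w3_thin (a point): centre of the yellow-ended wedge's thin end face (14 high), 70 back from the middle
- w3: the same yellow-ended wedge, origin at the centre of its underside
- tube1: square steel tube offcut 130 x 40 x 40, lying on the bench, long axis x, origin under its centre; leave alone
- tube2: square steel tube offcut 120 x 45 x 45, as the other; leave alone
- magnet: red welding magnet 94 x 64 x 22, flat; leave alone
- bowl: dark steel bowl 150 across, 55 high; leave alone
- can: blue spray can 66 across, 190 high, upright; leave alone
- bracket: folded aluminium channel 160 x 60 x 48; leave alone
There are look-alikes about, which are no part of the job. Leave any green, purple or turquoise look-alike of the w1 alone.

How it is judged:
By the outcome, as a careful person would: the job done as asked, in the order asked, and still so for the second after the job is handed in, with the robot touching nothing.
It also fails if it takes over 67 s, if anything falls off the work surface, if the arm or the gripper's body presses on something with over 40 N, if the wrist force passes 120 N, or if a joint passes its speed limit or range.

## Working session

There is one attempt and no reset: what is moved stays moved. The work goes in short steps, Python scripts to look and compute and a tool call to move; the robot and the scene stay as the last step left them, time stands still between calls to the robot, and variables do not carry over. Pictures are saved under pics/ and viewed, at most 10 in all, crops included, and the job is handed in when it is done.

Besides the shell and the picture viewer there is one more tool, called after "Request:" as a command line: name --argument value ..., lists and objects as JSON in quotes. move_arm: Moves the arm, as the interface text tells. Its arguments: {"type":"object","properties":{"series":{"type":"array","items":{"type":"number"}},"force":{"type":"number"}},"required":["series"]}

```bash
ls; mkdir -p pics
python3 - <<'E'
from plant import get_state, viewer, r
import cv2, numpy as np, json
s=get_state(); print({k:np.round(v,3).tolist() for k,v in s.items()}, r.nose_length)
for n in("scene","top"):
    c=viewer.capture(n); cv2.imwrite(f"pics/{n}0.png",c["img"][:,:,::-1]); 
    print(n,c["fx"],c["fy"],c["cx"],c["cy"],np.round(c["R"],4).tolist(),np.round(c["t"],4).tolist())
    np.savez(f"{n}.npz",**c)
E
```

```text
pics
{'time_s': 0.0, 'joints': [1.204, 0.537, -0.004, 1.539, 0.003, 1.067, -0.071], 'dq': [-0.0, -0.0, -0.0, 0.001, 0.0, -0.001, -0.001], 'joint_torque': [0.0, -58.341, 1.048, -25.91, 0.012, 0.009, -0.0], 'position': [0.192, -0.62, 0.244], 'ee_rot': [[0.955, 0.296, -0.001], [0.296, -0.955, 0.002], [-0.0, -0.002, -1.0]], 'force': [-0.174, -0.011, -0.372], 'torque': [-0.005, 0.021, 0.018], 'grasp_force': 0.0, 'finger_gap': 1.0} 0.014
scene 381.571027175535 381.571027175535 317.44142998605145 202.29429234249486 [[0.6676, 0.7445, -0.0012], [0.4449, -0.4003, -0.8011], [-0.5969, 0.5343, -0.5985]] [-0.3103, -0.2021, 1.688]
top 519.4326881519058 519.4326881519058 321.72446267593523 194.72870758226597 [[0.0234, -0.9996, -0.0172], [-0.9952, -0.0216, -0.0953], [0.0949, 0.0194, -0.9953]] [-0.0509, 0.5363, 1.5863]
```

View pics/top0.png

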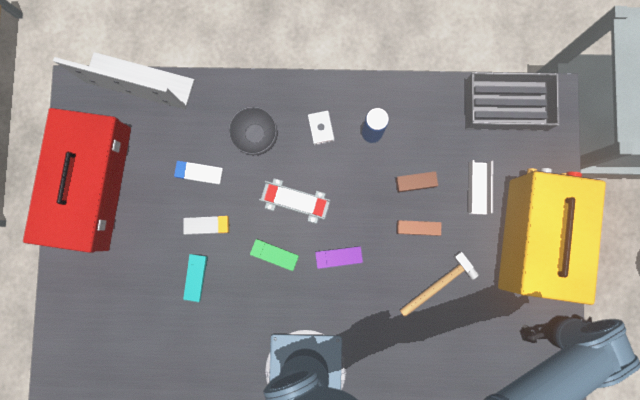

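View pics/scene0.png

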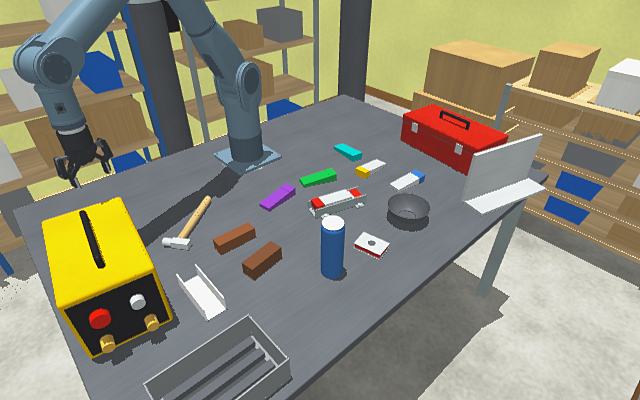

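The top view shows the shoe with the red wedges at (295,200), the blue-ended wedge at (199,173) and the yellow-ended one at (206,225). The look-alikes are green (274,254), purple (339,258) and turquoise (195,278). By the painted ends I choose (199,173), (206,225) and the one in the shoe. Next is a close crop to check that.

Run:
```python
import cv2
a=cv2.imread("pics/top0.png")[150:250,168:338]
b=cv2.resize(a,None,fx=4.7,fy=4.7,interpolation=cv2.INTER_CUBIC); cv2.imwrite("pics/c1.png",b); print(b.shape)
```

```text
(470, 799, 3)
```

View pics/c1.png

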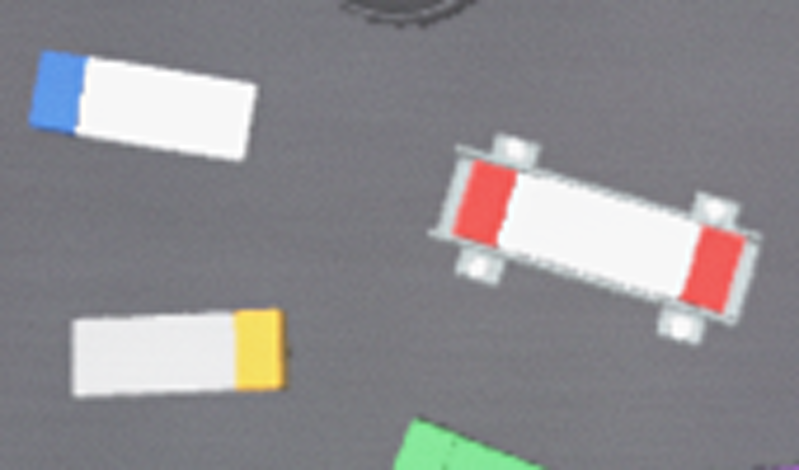

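The crop confirms both choices. In the full image the blue-ended wedge runs from (176,169) to (221,176), the yellow-ended one from (183,226) to (228,224), and the shoe from (263,191) to (328,209). I'll take first positions from these pixels.

```bash
cat > h.py <<'E'
import numpy as np, cv2
from scipy.spatial.transform import Rotation as Rn
def bp(c,uv,z):
    uv=np.atleast_2d(uv).astype(float); R=np.array(c["R"]);t=np.array(c["t"])
    d=np.c_[(uv[:,0]-c["cx"])/c["fx"],(uv[:,1]-c["cy"])/c["fy"],np.ones(len(uv))]@R
    C=-R.T@t; z=np.broadcast_to(z,len(uv)); return C+d*((z-C[2])/d[:,2])[:,None]
def proj(c,X):
    p=np.atleast_2d(X)@np.array(c["R"]).T+np.array(c["t"]); return np.c_[c["fx"]*p[:,0]/p[:,2]+c["cx"],c["fy"]*p[:,1]/p[:,2]+c["cy"]]
def rel(s,p,yaw=None,tilt=None):
    """shift in tool axes and rotvec deg to reach TCP p with fingers closing (tool y) along yaw (world, rad), pointing down"""
    R=np.array(s["ee_rot"]); d=R.T@(np.array(p)-s["position"])
    if yaw is None: return d,0
    y=np.array([np.cos(yaw),np.sin(yaw),0]); best=None
    for q in(y,-y):
        Q=np.c_[np.cross(q,[0,0,-1]),q,[0,0,-1]]; v=Rn.from_matrix(R.T@Q).as_rotvec(degrees=True)
        if best is None or np.linalg.norm(v)<np.linalg.norm(best): best=v
    return d,best
E
python3 - <<'E'
import numpy as np
from h import *
c=np.load("top.npz")
k=lambda *p:[(168+(x+.5)/4.7-.5,150+(y+.5)/4.7-.5) for x,y in p]
P=lambda n,q,z:print(n,np.round(bp(c,k(*q),z)[:,:2],4).tolist())
P("blue thick top",[(42,52),(30,127)],.030);P("blue thin",[(257,85),(244,160)],.014)
P("yel thick top",[(281,309),(283,388)],.030);P("yel thin",[(72,320),(74,396)],.014)
P("shoe left cheeks top",[(459,149),(433,235)],.036);P("shoe right",[(760,236),(736,323)],.036)
P("L red corners",[(473,160),(453,235),(517,172),(497,246)],.045)
P("R red",[(747,235),(726,314),(699,226),(682,299)],.030)
E
```

```text
blue thick top [[0.634, 0.4176], [0.5835, 0.4231]]
blue thin [[0.6171, 0.2766], [0.5663, 0.2832]]
yel thick top [[0.4665, 0.2511], [0.4147, 0.2477]]
yel thin [[0.4569, 0.3934], [0.4065, 0.3896]]
shoe left cheeks top [[0.5742, 0.1367], [0.517, 0.1518]]
shoe right [[0.521, -0.0627], [0.4637, -0.0483]]
L red corners [[0.5661, 0.1261], [0.5165, 0.1375], [0.5588, 0.097], [0.51, 0.1085]]
R red [[0.522, -0.0542], [0.4698, -0.0416], [0.5273, -0.0225], [0.479, -0.0125]]
```

Run:
```python
from h import *
from plant import get_state
s=get_state()
for p in((.2,-.55,.40),(.50,.04,.36)):
    print(np.round(rel(s,p,np.radians(-15)),3))if 0 else print(*[np.round(x,3) for x in rel(s,p,np.radians(-15))])
```

```text
[ 0.028 -0.065 -0.155] [-8.6000e-02 -3.9000e-02 -5.7762e+01]
[ 0.489 -0.54  -0.115] [-8.6000e-02 -3.9000e-02 -5.7762e+01]
```

Request:
move_arm --series '[0.0, -0.02, -0.05, 0, 0, -4, 1, 0.02, -0.05, -0.1, 0, 0, -10, 0.5, 0.05, -0.08, -0.12, 0, 0, -16, 0, 0.08, -0.12, -0.12, 0, 0, -22, 0, 0.12, -0.16, -0.12, 0, 0, -28, 0, 0.16, -0.19, -0.12, 0, 0, -34, 0, 0.19, -0.22, -0.12, 0, 0, -40, 0, 0.22, -0.26, -0.12, 0, 0, -46, 0, 0.26, -0.29, -0.12, 0, 0, -52, 0, 0.29, -0.33, -0.12, 0, 0, -57.8, 0]'

```text
time_s: 1.1
position: [0.3701, -0.2246, 0.3652]
ee_rot: [[0.254, 0.967, 0.0], [0.967, -0.254, -0.0], [-0.0, 0.001, -1.0]]
force: [1.1, -0.1, -0.5]
finger_gap: -0.003
grasp_force: 0.0
```

Run:
```python
from h import *
from plant import get_state
s=get_state()
print(s["time_s"],s["position"],s["joints"],*[np.round(x,3) for x in rel(s,(.50,.04,.36),np.radians(-15))])
```

```text
1.1 [ 0.37005422 -0.22457935  0.36524175] [ 0.84864181  0.05485285 -0.42047129  1.89959207  0.02412412  1.19149383
  0.16294511] [0.289 0.058 0.005] [0.029 0.007 0.283]
```

Request:
move_arm --series '[0.05, 0.01, 0.0, 0, 0, 0, 0, 0.1, 0.02, 0, 0, 0, 0, 0, 0.15, 0.03, 0, 0, 0, 0, 0, 0.2, 0.04, 0, 0, 0, 0, 0, 0.25, 0.05, 0, 0, 0, 0, 0, 0.29, 0.058, 0, 0, 0, 0, 0, 0.29, 0.058, 0, 0, 0, 0, 0]'

```text
time_s: 1.8
position: [0.501, 0.0458, 0.3652]
ee_rot: [[0.249, 0.969, 0.001], [0.969, -0.249, 0.004], [0.004, -0.001, -1.0]]
force: [-0.8, -0.6, -1.0]
finger_gap: -0.004
grasp_force: 0.0
```

Run:
```python
from h import *
from plant import get_state,viewer
c=viewer.capture("wrist");np.savez("w1.npz",**c)
print(c["fx"],c["cx"],c["cy"],np.round(-np.array(c["R"]).T@c["t"],3),np.round(c["R"],3))
cv2.imwrite("pics/w1.png",c["img"][:,:,::-1])
```

```text
349.2336014908818 314.5612377711014 198.91140651447773 [0.522 0.124 0.494] [[ 0.968 -0.249 -0.001]
 [-0.236 -0.919  0.315]
 [-0.08  -0.304 -0.949]]
```

View pics/w1.png

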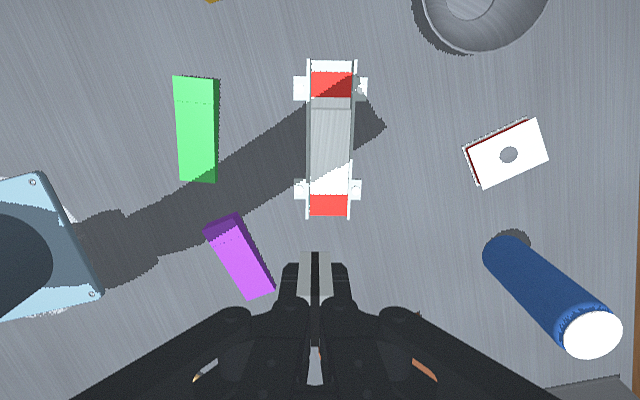

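The wrist view shows bare red plus a strip of slope at the upper end, about (331,84), with a step line at row 108. The lower red end, about (330,205), nearly reaches the channel end. So the loose wedge's thick end is probably the lower one, toward -y. An enlarged crop should settle it.

Run:
```python
import cv2
a=cv2.imread("pics/w1.png")
f=lambda q:cv2.resize(q,None,fx=6,fy=6,interpolation=cv2.INTER_CUBIC)
import numpy as np
b=np.hstack([f(a[50:140,285:375]),0*f(a[50:140,285:290]),f(a[140:230,290:322+4])]); cv2.imwrite("pics/c2.png",b); print(b.shape)
```

```text
(540, 786, 3)
```

View pics/c2.png

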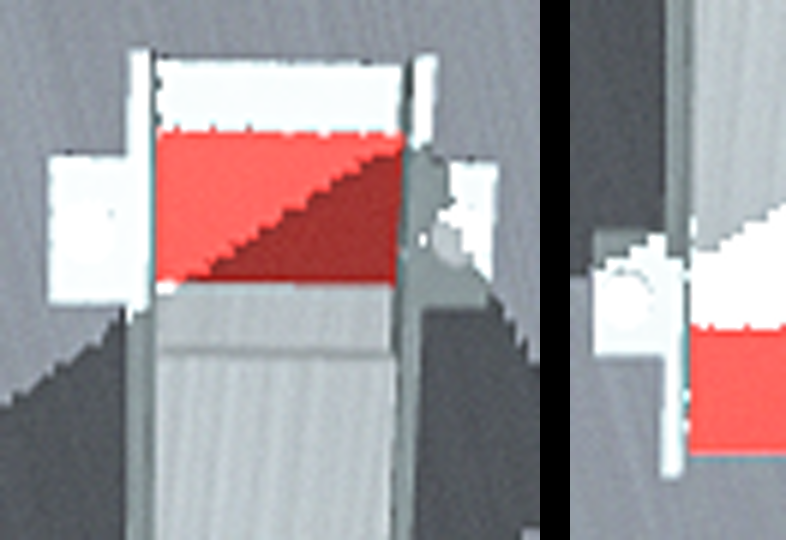

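Run:
```python
from h import *
c=np.load("w1.npz")
q=lambda n,uv,z:print(n,np.round(bp(c,uv,z)[:,:2],4).tolist())
q("cheek +x L,R",[(308.3,58.5),(355.7,59.2)],.036)
q("cheek -x L R",[(306.8,219.2),(351.5,219)],.036)
q("w0 thick",[(311.2,71.8),(352.2,71.8)],.035)
q("w1 thin",[(311.3,108.7),(350,108.7)],.044)
q("w1 thick",[(310,215.7),(348.7,215.5)],.044)
```

```text
cheek +x L,R [[0.521, 0.1541], [0.5768, 0.1389]]
cheek -x L R [[0.4653, -0.0489], [0.5263, -0.0643]]
w0 thick [[0.5205, 0.1385], [0.5696, 0.1259]]
w1 thin [[0.5097, 0.0962], [0.5566, 0.0842]]
w1 thick [[0.4719, -0.042], [0.5236, -0.055]]
```

Confirmed: the loose wedge's thick end is the -y end, overhanging to row 216. The fixed wedge's red end is the +y end, at row 72. So the shoe's +x axis points at about 75° in the world, with its origin near (0.526, 0.064). I'll push from the -y end with shut fingers.

```bash
cat >> h.py <<'E'
A=np.radians(75.2); E=np.array([np.cos(A),np.sin(A)]); N=np.array([-E[1],E[0]]); O=np.array([.526,.0642])
def shoe(x,y,z): return np.r_[O+x*E+y*N,z]
def tell(*a):
    from plant import get_state
    s=get_state(); print("t",round(s["time_s"],2),*[np.round(x,4) for x in rel(s,*a)])
def inshoe(p): d=np.array(p[:2])-O; return np.round([d@E,d@N,p[2]],4)
E
python3 - <<'E'
from h import *
y=np.radians(-14.8)
tell(shoe(-.16,0,.1),y);tell(shoe(-.155,0,.024),y)
E
```

```text
t 1.85 [-0.1326  0.0192  0.2647] [-0.0712 -0.087   0.1903]
t 1.85 [-0.1277  0.0193  0.3407] [-0.0712 -0.087   0.1903]
```

Request:
move_arm --series '[-0.04, 0.006, 0.03, 0, 0, 0.2, 0, -0.08, 0.012, 0.06, 0, 0, 0.2, 0, -0.115, 0.018, 0.1, 0, 0, 0.2, 0, -0.133, 0.0192, 0.14, 0, 0, 0.2, 0, -0.133, 0.0192, 0.19, 0, 0, 0.2, 0, -0.133, 0.0192, 0.24, 0, 0, 0.2, 0, -0.133, 0.0192, 0.29, 0, 0, 0.2, 0, -0.131, 0.0192, 0.325, 0, 0, 0.2, 0, -0.128, 0.0192, 0.3407, 0, 0, 0.2, 0, -0.128, 0.0192, 0.3407, 0, 0, 0.2, 0]'

```text
time_s: 2.85
position: [0.483, -0.0906, 0.0225]
ee_rot: [[0.262, 0.965, -0.005], [0.965, -0.262, -0.0], [-0.001, -0.005, -1.0]]
force: [0.5, 0.0, 0.0]
finger_gap: -0.001
grasp_force: 0.0
```

Run:
```python
from h import *
from plant import get_state
print(inshoe(get_state()["position"]))
y=np.radians(-14.8)
tell(shoe(-.155,0,.024),y);tell(shoe(-.08,0,.024),y)
```

```text
[-0.1606  0.002   0.0225]
t 2.85 [ 0.0056  0.0019 -0.0016] [-0.2857  0.0783 -0.4056]
t 2.85 [ 0.0806  0.0014 -0.0017] [-0.2857  0.0783 -0.4056]
```

Request:
move_arm --series '[0.008, 0.0, 0.0, 0, 0, 0, 0, 0.015, 0, 0, 0, 0, 0, 0, 0.02, 0, 0, 0, 0, 0, 0, 0.025, 0, 0, 0, 0, 0, 0, 0.03, 0, 0, 0, 0, 0, 0, 0.035, 0, 0, 0, 0, 0, 0, 0.035, 0, 0, 0, 0, 0, 0]'

```text
time_s: 3.55
position: [0.4948, -0.0559, 0.0247]
ee_rot: [[0.261, 0.965, 0.0], [0.965, -0.261, -0.001], [-0.001, 0.0, -1.0]]
force: [-0.6, -0.5, 1.1]
finger_gap: -0.001
grasp_force: 0.0
```

Run:
```python
from h import *
from plant import get_state
s=get_state();print(inshoe(s["position"]),np.round(s["force"],2))
```

```text
[-0.1241 -0.0006  0.0247] [-0.64 -0.5   1.05]
```

Request:
move_arm --series '[0.004, 0.0, 0.0, 0, 0, 0, 0, 0.008, 0, 0, 0, 0, 0, 0, 0.012, 0, 0, 0, 0, 0, 0, 0.016, 0, 0, 0, 0, 0, 0, 0.02, 0, 0, 0, 0, 0, 0]'

```text
time_s: 4.05
position: [0.4986, -0.0438, 0.025]
ee_rot: [[0.267, 0.964, -0.004], [0.964, -0.267, -0.009], [-0.01, -0.001, -1.0]]
force: [-5.3, -20.6, 17.4]
finger_gap: -0.001
grasp_force: 10.9
```

Request:
move_arm --series '[0.003, 0.0, 0.0, 0, 0, 0, 0, 0.006, 0, 0, 0, 0, 0, 0, 0.009, 0, 0, 0, 0, 0, 0]'

```text
time_s: 4.35
position: [0.5012, -0.0349, 0.0251]
ee_rot: [[0.267, 0.964, -0.003], [0.964, -0.267, -0.009], [-0.009, -0.001, -1.0]]
force: [-3.9, -15.9, 12.4]
finger_gap: 0.0
grasp_force: 8.1
```

Run:
```python
from h import *
from plant import get_state,viewer
s=get_state();print(s["time_s"],inshoe(s["position"]),np.round(s["force"],2))
c=viewer.capture("top");np.savez("top2.npz",**c)
cv2.imwrite("pics/t2.png",cv2.resize(c["img"][160:240,240:350,::-1],None,fx=7,fy=7,interpolation=cv2.INTER_CUBIC))
```

```text
4.35 [-0.1021 -0.0013  0.0251] [ -3.85 -15.95  12.4 ]
```

View pics/t2.png

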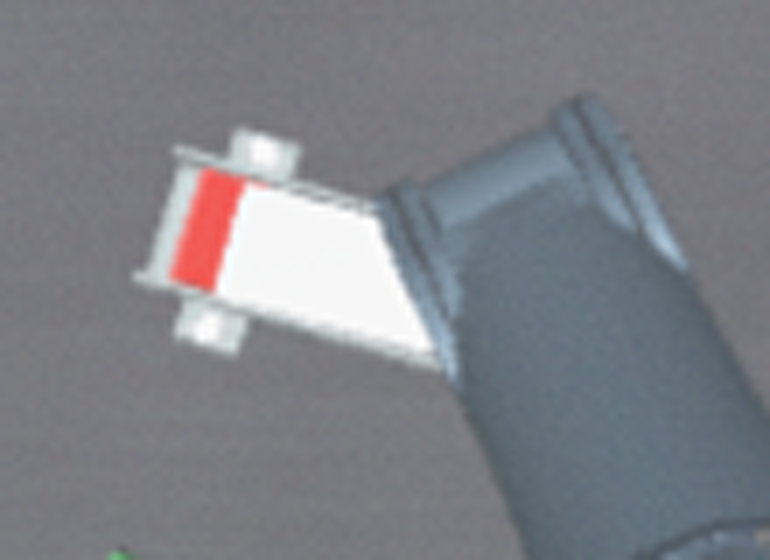

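The wedge is sliding. The exposed red strip is now about 6 px (18 mm) wide, between columns 190 and 230 of the crop.

Request:
move_arm --series '[0.003, 0.0, 0.0, 0, 0, 0, 0, 0.006, 0, 0, 0, 0, 0, 0, 0.009, 0, 0, 0, 0, 0, 0, 0.012, 0, 0, 0, 0, 0, 0]'

```text
time_s: 4.8
position: [0.5043, -0.0236, 0.025]
ee_rot: [[0.267, 0.964, -0.004], [0.964, -0.267, -0.009], [-0.01, -0.001, -1.0]]
force: [-4.6, -17.5, 15.4]
finger_gap: 0.003
grasp_force: 9.1
```

Run:
```python
from h import *
from plant import get_state
s=get_state();print(s["time_s"],inshoe(s["position"]),np.round(s["force"],2))
```

```text
4.8 [-0.0904 -0.0014  0.025 ] [ -4.59 -17.49  15.44]
```

Request:
move_arm --series '[0.002, 0.0, 0.0, 0, 0, 0, 0, 0.004, 0, 0, 0, 0, 0, 0]'

```text
time_s: 5.0
position: [0.5052, -0.0204, 0.0251]
ee_rot: [[0.268, 0.964, -0.004], [0.963, -0.268, -0.01], [-0.011, -0.001, -1.0]]
force: [-5.0, -17.3, 14.3]
finger_gap: 0.002
grasp_force: 8.9
```

Request:
move_arm --series '[0.001, 0.0, 0.0, 0, 0, 0, 0, 0.002, 0, 0, 0, 0, 0, 0]'

```text
time_s: 5.2
position: [0.5058, -0.0182, 0.0251]
ee_rot: [[0.267, 0.964, -0.004], [0.964, -0.267, -0.01], [-0.01, -0.001, -1.0]]
force: [-5.2, -19.5, 17.5]
finger_gap: 0.005
grasp_force: 10.2
```

Run:
```python
from h import *
from plant import get_state
s=get_state();print(s["time_s"],inshoe(s["position"]),np.round(s["force"],2))
```

```text
5.2 [-0.0848 -0.0015  0.0251] [ -5.18 -19.53  17.54]
```

Request:
move_arm --series '[0.001, 0.0, 0.0, 0, 0, 0, 0, 0.002, 0, 0, 0, 0, 0, 0]'

```text
time_s: 5.4
position: [0.5062, -0.0167, 0.0251]
ee_rot: [[0.268, 0.963, -0.004], [0.963, -0.268, -0.01], [-0.011, -0.001, -1.0]]
force: [-4.7, -19.5, 18.4]
finger_gap: 0.0
grasp_force: 10.4
```

Request:
move_arm --series '[0.001, 0.0, 0.0, 0, 0, 0, 0]'

```text
time_s: 5.5
position: [0.5064, -0.016, 0.0252]
ee_rot: [[0.268, 0.963, -0.004], [0.963, -0.268, -0.011], [-0.011, -0.001, -1.0]]
force: [-6.3, -21.4, 19.5]
finger_gap: 0.001
grasp_force: 11.0
```

Run:
```python
from h import *
from plant import get_state,viewer
s=get_state();print(s["time_s"],inshoe(s["position"]),np.round(s["force"],2))
c=viewer.capture("top");w=viewer.capture("wrist");np.savez("w3.npz",**w);np.savez("top3.npz",**c)
f=lambda q,k:cv2.resize(q,None,fx=k,fy=k,interpolation=cv2.INTER_CUBIC)
cv2.imwrite("pics/t3.png",np.hstack([f(c["img"][170:220,255:305],8),f(w["img"],1)[:,130:530]])[:,:,::-1])
```

```text
5.5 [-0.0826 -0.0016  0.0252] [ -6.27 -21.44  19.49]
```

View pics/t3.png

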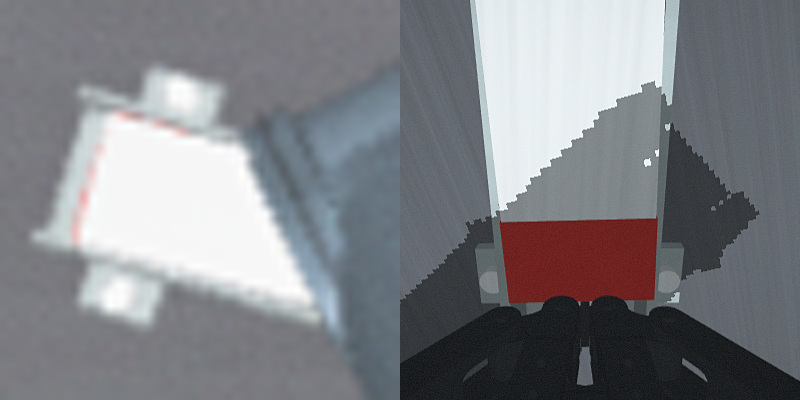

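The top view leaves only a sub-pixel red sliver at the left edge, so about 2 mm is still to go.

Request:
move_arm --series '[0.001, 0.0, 0.0, 0, 0, 0, 0]'

```text
time_s: 5.7
position: [0.5067, -0.0151, 0.0251]
ee_rot: [[0.268, 0.963, -0.004], [0.963, -0.268, -0.011], [-0.011, -0.001, -1.0]]
force: [-5.5, -22.1, 18.8]
finger_gap: 0.001
grasp_force: 11.4
```

Request:
move_arm --series '[0.001, 0.0, 0.0, 0, 0, 0, 0]'

```text
time_s: 5.8
position: [0.507, -0.0141, 0.025]
ee_rot: [[0.268, 0.963, -0.004], [0.963, -0.268, -0.01], [-0.011, -0.001, -1.0]]
force: [-4.9, -19.3, 17.0]
finger_gap: -0.002
grasp_force: 10.0
```

Run:
```python
from h import *
from plant import get_state,viewer
s=get_state();print(s["time_s"],inshoe(s["position"]),np.round(s["force"],2))
for n in("top2.npz","top3.npz","new"):
    c=np.load(n) if n!="new" else viewer.capture("top")
    i=c["img"][175:220,260:300].astype(int); m=(i[:,:,0]-i[:,:,1]).clip(0)
    print(n, m[m>15].sum())
```

```text
5.8 [-0.0806 -0.0016  0.025 ] [ -4.89 -19.28  16.98]
top2.npz 15907
top3.npz 618
new 172
```

Request:
move_arm --series '[0.001, 0.0, 0.0, 0, 0, 0, 0]'

```text
time_s: 5.95
position: [0.5072, -0.0135, 0.0251]
ee_rot: [[0.268, 0.963, -0.004], [0.963, -0.268, -0.011], [-0.012, -0.001, -1.0]]
force: [-5.7, -22.9, 19.6]
finger_gap: -0.0
grasp_force: 11.8
```

Run:
```python
from h import *
from plant import get_state,viewer
s=get_state();print(s["time_s"],inshoe(s["position"]),np.round(s["force"],2))
c=viewer.capture("top")
i=c["img"][175:220,260:300].astype(int); m=(i[:,:,0]-i[:,:,1]).clip(0)
print(m[m>15].sum())
```

```text
5.95 [-0.08   -0.0017  0.0251] [ -5.65 -22.87  19.57]
135
```

Request:
move_arm --series '[-0.02, 0.0, 0.0, 0, 0, 0, 0, -0.04, 0, 0, 0, 0, 0, 0, -0.045, 0, -0.04, 0, 0, 0, 0, -0.045, 0, -0.09, 0, 0, 0, 0.3, -0.03, 0, -0.13, 0, 0, 0, 1, 0, 0, -0.16, 0, 0, 0, 1, 0.02, 0, -0.19, 0, 0, 0, 1, 0.03, 0, -0.2, 0, 0, 0, 1, 0.03, 0, -0.2, 0, 0, 0, 1]'

```text
time_s: 6.9
position: [0.5174, 0.0257, 0.2257]
ee_rot: [[0.259, 0.966, 0.003], [0.966, -0.259, 0.001], [0.001, 0.003, -1.0]]
force: [0.0, 0.0, 0.4]
finger_gap: 0.995
grasp_force: 0.0
```

Run:
```python
from h import *
from plant import get_state,viewer
s=get_state();print(s["time_s"],inshoe(s["position"]),np.round(s["force"],2))
w=viewer.capture("wrist");np.savez("w4.npz",**w)
f=lambda q,k:cv2.resize(q,None,fx=k,fy=k,interpolation=cv2.INTER_CUBIC)
for p in(shoe(.07,0,.035),shoe(.07,0,.049),shoe(-.07,0,.019),shoe(-.07,0,.049)):print(proj(w,p))
u,v=proj(w,shoe(.07,0,.04))[0].astype(int);a,b=proj(w,shoe(-.07,0,.04))[0].astype(int)
I=w["img"]
print(u,v,a,b)
cv2.imwrite("pics/w4.png",np.hstack([f(I[max(0,v-30):max(0,v-30)+60,u-32:u+33],6),f(I[b-30:b+30,a-32:a+33],6)])[:,:,::-1])
```

```text
6.9 [-0.0395 -0.0015  0.2257] [0.02 0.02 0.38]
[[311.25053003  47.24239551]]
[[311.12414904  45.5993189 ]]
[[312.40594451 198.88884853]]
[[312.27321089 209.11450707]]
311 46 312 205
```

View pics/w4.png

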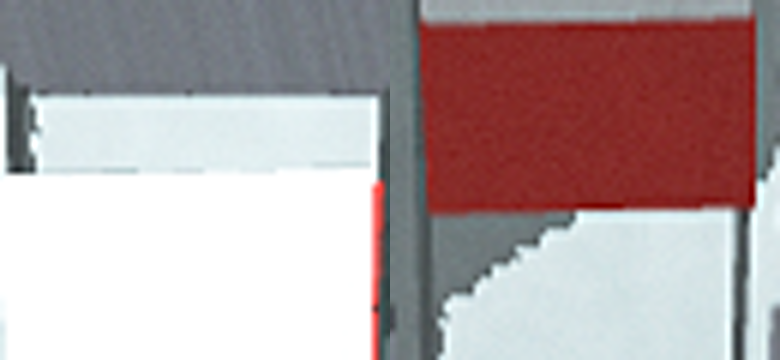

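Run:
```python
from h import *
w=np.load("w4.npz")
g=lambda x,z,n:print(n,proj(w,shoe(x,0,z))[0].round(2))
g(.085,.005,"floor end (obs 31.8)")
for m in(-.002,0,.002):
    g(.0692+m,.049,("thin top",m,"obs 44.7"));g(-.0717+m,.049,("thick top",m,"obs 210"))
```

```text
floor end (obs 31.8) [311.37  32.45]
('thin top', -0.002, 'obs 44.7') [311.15  49.38]
('thick top', -0.002, 'obs 210') [312.3  212.83]
('thin top', 0, 'obs 44.7') [311.13  46.68]
('thick top', 0, 'obs 210') [312.29 210.83]
('thin top', 0.002, 'obs 44.7') [311.11  43.97]
('thick top', 0.002, 'obs 210') [312.27 208.81]
```

Both ends agree that the pair is flush to about +0.7 mm (thin edge on row 45, red edge on row 210). Next is the blue-ended wedge.

Run:
```python
from h import *
tell((.596,.32,.25),np.radians(-6.9))
```

```text
t 6.95 [ 3.066e-01 -2.000e-04 -2.600e-02] [-5.0000e-03  2.3800e-02 -8.2261e+00]
```

Request:
move_arm --series '[0.05, 0, -0.01, 0, 0, -2, 1, 0.1, 0, -0.02, 0, 0, -4, 1, 0.15, 0, -0.026, 0, 0, -6, 1, 0.2, 0, -0.026, 0, 0, -8.2, 1, 0.25, 0, -0.026, 0, 0, -8.2, 1, 0.295, 0, -0.026, 0, 0, -8.2, 1, 0.307, 0, -0.026, 0, 0, -8.2, 1, 0.307, 0, -0.026, 0, 0, -8.2, 1, 0.307, 0, -0.026, 0, 0, -8.2, 1]'

```text
time_s: 7.85
position: [0.5968, 0.3175, 0.2486]
ee_rot: [[0.123, 0.992, -0.002], [0.992, -0.123, -0.003], [-0.004, -0.002, -1.0]]
force: [-1.2, -0.2, -0.4]
finger_gap: 1.003
grasp_force: 0.0
```

Run:
```python
from h import *
from plant import get_state,viewer
s=get_state();print(s["time_s"],s["position"],s["joints"])
w=viewer.capture("wrist");np.savez("w5.npz",**w)
u,v=proj(w,(.6,.35,.02))[0].astype(int);print(u,v)
I=w["img"][60:340,170:470];cv2.imwrite("pics/w5.png",cv2.resize(I,None,fx=2,fy=2,interpolation=cv2.INTER_CUBIC)[:,:,::-1])
```

```text
7.85 [0.59677889 0.31754513 0.24858079] [-0.17224858  0.65753661 -0.60951011  1.42689438  0.38902594  1.18227944
 -0.9559055 ]
313 131
```

View pics/w5.png

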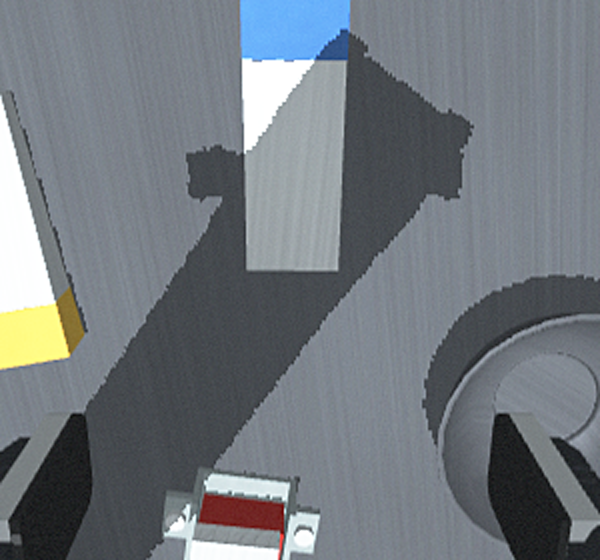

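Run:
```python
from h import *
w=np.load("w5.npz")
P=bp(w,[(293.4,195),(339.3,195),(291.5,90),(343.5,89.5)],[.014,.014,.0266,.0266]);print(P.round(4))
a=P[:2].mean(0)[:2];b=P[2:].mean(0)[:2];d=b-a;L=np.hypot(*d);d/=L;print(L,np.degrees(np.arctan2(d[1],d[0])),"mid",a+.07*d,b-.04*d)
# edge rows with image
I=w["img"].astype(int)
# yellow far thick corners too: crop (83? )
```

```text
[[0.5691 0.284  0.014 ]
 [0.6189 0.2779 0.014 ]
 [0.5838 0.393  0.0266]
 [0.6332 0.3874 0.0266]]
0.11018691711748979 82.44881270056467 mid [0.60322259 0.35036072] [0.60324715 0.35054602]
```

Run:
```python
from h import *
tell((.602,.3503,.014),np.radians(-7.1))
```

```text
t 7.9 [0.0343 0.001  0.2351] [-0.0513  0.186  -0.0197]
```

Request:
move_arm --series '[0.03, 0.003, 0.04, 0, 0, 0, 1, 0.031, 0.004, 0.09, 0, 0, 0, 1, 0.031, 0.004, 0.14, 0, 0, 0, 1, 0.031, 0.004, 0.18, 0, 0, 0, 1, 0.031, 0.004, 0.21, 0, 0, 0, 1, 0.031, 0.004, 0.225, 0, 0, 0, 1, 0.031, 0.004, 0.232, 0, 0, 0, 1, 0.031, 0.004, 0.232, 0, 0, 0, 1, 0.031, 0.004, 0.232, 0, 0, 0, 1]'

```text
time_s: 8.8
position: [0.6057, 0.351, 0.0205]
ee_rot: [[0.122, 0.993, 0.002], [0.993, -0.122, 0.001], [0.002, 0.002, -1.0]]
force: [0.3, 0.2, -0.3]
finger_gap: 1.007
grasp_force: 0.0
```

Run:
```python
from h import *
from plant import get_state
print(get_state()["position"]);tell((.602,.3503,.014),np.radians(-7.1))
```

```text
[0.60565349 0.35103659 0.02048594]
t 8.8 [-0.0012 -0.0036  0.0065] [ 0.1224 -0.0988  0.1009]
```

Request:
move_arm --series '[-0.001, -0.003, 0.005, 0, 0, 0, 1, -0.001, -0.003, 0.005, 0, 0, 0, 1, -0.001, -0.003, 0.005, 0, 0, 0, 0.4, -0.001, -0.003, 0.005, 0, 0, 0, 0.4, -0.001, -0.003, 0.005, 0, 0, 0, 0.4, -0.001, -0.003, 0.005, 0, 0, 0, 0.4, -0.001, -0.003, 0.005, 0, 0, 0, 0.4]' --force 80

```text
time_s: 9.5
position: [0.602, 0.3504, 0.0144]
ee_rot: [[0.121, 0.993, 0.001], [0.993, -0.121, 0.001], [0.001, 0.001, -1.0]]
force: [1.1, -1.0, 6.1]
finger_gap: 0.564
grasp_force: 86.3
```

Run:
```python
from h import *
from plant import get_state
s=get_state();R=s["ee_rot"];print(s["position"],s["joints"],np.degrees(np.arctan2(R[1,0],R[0,0])))
tell((.600,.352,.17),np.radians(-7.1))
tell(shoe(0,0,.17),A);tell(shoe(0,0,.068),A)
```

```text
[0.60202285 0.35038754 0.01443817] [-0.28198681  0.95447482 -0.49571088  1.48279554  0.54677721  0.8430855
 -1.09083004] 83.02181821951788
t 9.5 [ 0.0015 -0.002  -0.1556] [ 0.0656 -0.0483  0.1218]
t 9.5 [-0.2932 -0.0405 -0.1559] [ 8.86000e-02  7.40000e-03 -8.21782e+01]
t 9.5 [-0.2933 -0.0406 -0.0539] [ 8.86000e-02  7.40000e-03 -8.21782e+01]
```

Grip is good (gap 0.564, 86 N). I'll lift, turn it +82° and carry it over the stack.

Request:
move_arm --series '[0, 0, -0.04, 0, 0, 0, 0.4, 0, 0, -0.08, 0, 0, -4, 0.4, -0.02, -0.003, -0.11, 0, 0, -12, 0.4, -0.055, -0.008, -0.13, 0, 0, -20, 0.4, -0.09, -0.012, -0.14, 0, 0, -28, 0.4, -0.13, -0.018, -0.14, 0, 0, -36, 0.4, -0.17, -0.024, -0.14, 0, 0, -44, 0.4, -0.21, -0.029, -0.14, 0, 0, -52, 0.4, -0.25, -0.035, -0.13, 0, 0, -60, 0.4, -0.28, -0.039, -0.12, 0, 0, -68, 0.4]'

```text
time_s: 10.5
position: [0.5271, 0.0733, 0.1324]
ee_rot: [[-0.877, 0.481, -0.002], [0.481, 0.877, -0.002], [0.001, -0.003, -1.0]]
force: [0.1, 0.2, -4.9]
finger_gap: 0.568
grasp_force: 85.8
```

```bash
sed -i 's/O=np.array(\[.526,.0642\])/O=np.array([.5266,.0641])/' h.py
python3 - <<'E'
from h import *
from plant import get_state
s=get_state();R=s["ee_rot"];print(s["position"],s["joints"],np.degrees(np.arctan2(R[1,0],R[0,0])))
tell(shoe(0,0,.10),A);tell(shoe(0,0,.0634),A)
E
```

```text
[0.52714161 0.07328671 0.13243219] [ 0.42524734  0.66744852 -0.8692568   1.89738307  0.65514858  0.89184339
  0.29458306] 151.2617145566553
t 10.5 [-0.004  -0.0082  0.0325] [ -0.165   -0.0584 -13.9382]
t 10.5 [-0.004  -0.0081  0.0691] [ -0.165   -0.0584 -13.9382]
```

Request:
move_arm --series '[-0.002, -0.004, 0.01, 0, 0, -7, 0.4, -0.004, -0.008, 0.03, 0, 0, -14, 0.4, -0.004, -0.008, 0.05, 0, 0, -14, 0.4, -0.004, -0.008, 0.056, 0, 0, -14, 0.4, -0.004, -0.008, 0.056, 0, 0, -14, 0.4, -0.004, -0.008, 0.056, 0, 0, -14, 0.4]'

```text
time_s: 11.1
position: [0.5286, 0.0683, 0.0781]
ee_rot: [[-0.966, 0.258, 0.0], [0.258, 0.966, 0.0], [-0.0, 0.0, -1.0]]
force: [0.3, 0.2, -5.0]
finger_gap: 0.571
grasp_force: 85.6
```

Run:
```python
from h import *
from plant import get_state
s=get_state();R=s["ee_rot"];print(inshoe(s["position"]),np.degrees(np.arctan2(R[1,0],R[0,0])))
tell(shoe(0,0,.0634),A)
```

```text
[ 0.0046 -0.0008  0.0781] 165.05092187542323
t 11.1 [ 0.0008 -0.0046  0.0147] [ 0.0191  0.023  -0.1491]
```

Request:
move_arm --series '[0.001, -0.004, 0.004, 0, 0, 0, 0.4, 0.001, -0.0045, 0.008, 0, 0, 0, 0.4, 0.001, -0.0045, 0.011, 0, 0, 0, 0.4, 0.001, -0.0045, 0.011, 0, 0, 0, 0.4, 0.001, -0.0045, 0.011, 0, 0, 0, 0.4]'

```text
time_s: 11.6
position: [0.5262, 0.0639, 0.0666]
ee_rot: [[-0.966, 0.258, -0.0], [0.258, 0.966, 0.0], [0.0, 0.0, -1.0]]
force: [-0.2, 0.1, -4.8]
finger_gap: 0.565
grasp_force: 85.9
```

Run:
```python
from h import *
from plant import get_state
s=get_state();R=s["ee_rot"];print(inshoe(s["position"]),np.degrees(np.arctan2(R[1,0],R[0,0])))
tell(shoe(0,0,.0634),A)
```

```text
[-0.0003  0.0003  0.0666] 165.0396278790268
t 11.6 [-0.0003  0.0003  0.0032] [ 0.0073 -0.0042 -0.1604]
```

Request:
move_arm --series '[0, 0, 0.0015, 0, 0, -0.1, 0.4, 0, 0, 0.003, 0, 0, -0.1, 0.4, 0, 0, 0.0035, 0, 0, -0.1, 0.4, 0, 0, 0.0035, 0, 0, -0.1, 0.4]'

```text
time_s: 12.0
position: [0.5263, 0.0639, 0.0635]
ee_rot: [[-0.967, 0.256, 0.0], [0.256, 0.967, -0.0], [-0.0, -0.0, -1.0]]
force: [-1.5, -1.6, 3.2]
finger_gap: 0.56
grasp_force: 86.6
```

Contact has been made: the vertical force went from -4.8 N to +3.2 N. I'll release and rise.

Request:
move_arm --series '[0, 0, 0, 0, 0, 0, 0.7, 0, 0, 0, 0, 0, 0, 0.9, 0, 0, 0, 0, 0, 0, 1, 0, 0, -0.01, 0, 0, 0, 1, 0, 0, -0.04, 0, 0, 0, 1, 0, 0, -0.08, 0, 0, 0, 1, 0, 0, -0.13, 0, 0, 0, 1, 0, 0, -0.17, 0, 0, 0, 1, 0, 0, -0.17, 0, 0, 0, 1]'

```text
time_s: 12.9
position: [0.5291, 0.0654, 0.2391]
ee_rot: [[-0.967, 0.256, 0.009], [0.256, 0.967, 0.001], [-0.009, 0.004, -1.0]]
force: [-0.0, 0.2, 0.3]
finger_gap: 0.998
grasp_force: 0.0
```

Run:
```python
from h import *
from plant import get_state,viewer
s=get_state();print(inshoe(s["position"]),s["joints"])
w=viewer.capture("wrist");np.savez("w6.npz",**w);c=viewer.capture("top");np.savez("top6.npz",**c)
print(proj(w,[shoe(0,.07,.079),shoe(0,-.07,.063)]))
f=lambda q,k:cv2.resize(q,None,fx=k,fy=k,interpolation=cv2.INTER_CUBIC)
cv2.imwrite("pics/w6.png",np.hstack([w["img"][:,120:540],f(c["img"][160:240,260:336],5)])[:,:,::-1])
```

```text
[ 0.0019 -0.0021  0.2391] [ 0.57280003  0.5550745  -1.04701979  1.81975825  0.54702583  1.07916408
  0.63542511]
[[311.4926022   92.44377526]
 [312.15839049 243.67494936]]
```

View pics/w6.png

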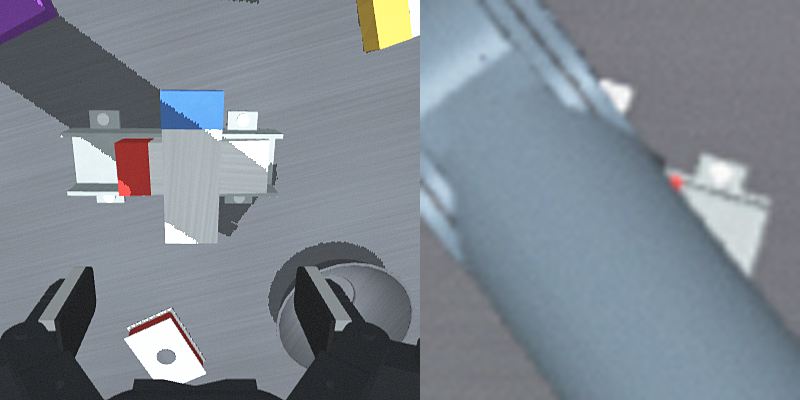

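The wrist view shows w2 across the stack, thick end on row 91 (predicted 92), thin end on row 243 (predicted 244), columns within about 1 px. So it is central and square. That uses up my picture views, so from here I'll measure by code. The yellow-ended wedge is next.

Run:
```python
from h import *
tell((.436,.285,.24),np.radians(3.6))
c=np.load("top.npz");I=c["img"]
def rect(I,x0,x1,y0,y1,f):
    m=np.zeros(I.shape[:2],np.uint8);m[y0:y1,x0:x1]=f(I[y0:y1,x0:x1].astype(int))*255
    k=max(cv2.findContours(m,0,2)[0],key=cv2.contourArea);return cv2.boxPoints(cv2.minAreaRect(k)),cv2.contourArea(k)
print("w3",rect(I,170,240,208,242,lambda q:q.max(2)>150))
print("w2",rect(I,165,232,152,190,lambda q:q.max(2)>150))
```

```text
t 13.0 [ 0.1444  0.1905 -0.0059] [ 0.0906  0.1087 71.5237]
w3 (array([[182.20699, 217.13965],
       [227.39403, 214.88031],
       [228.28679, 232.73569],
       [183.09975, 234.99503]], dtype=float32), 728.5)
w2 (array([[173.21622, 176.7027 ],
       [176.08109, 159.51352],
       [222.62161, 167.27026],
       [219.75674, 184.45944]], dtype=float32), 760.5)
```

Request:
move_arm --series '[0.015, 0.02, 0, 0, 0, 8, 1, 0.03, 0.04, 0, 0, 0, 16, 1, 0.05, 0.065, 0, 0, 0, 24, 1, 0.065, 0.09, 0, 0, 0, 32, 1, 0.085, 0.115, 0, 0, 0, 40, 1, 0.105, 0.14, 0, 0, 0, 48, 1, 0.125, 0.165, 0, 0, 0, 56, 1, 0.142, 0.188, 0, 0, 0, 64, 1, 0.144, 0.19, 0, 0, 0, 71.5, 1, 0.144, 0.19, 0, 0, 0, 71.5, 1]'

```text
time_s: 14.0
position: [0.4343, 0.285, 0.2322]
ee_rot: [[-0.065, 0.998, -0.002], [0.998, 0.065, -0.001], [-0.001, -0.002, -1.0]]
force: [-0.1, 0.4, 0.0]
finger_gap: 0.997
grasp_force: 0.0
```

Run:
```python
from h import *
from plant import get_state,viewer
s=get_state();R=s["ee_rot"];print(s["time_s"],s["position"],np.degrees(np.arctan2(R[1,0],R[0,0])))
w=viewer.capture("wrist");np.savez("w7.npz",**w);I=w["img"]
P=lambda x,y,z:proj(w,(x,y,z))[0].round(1)
print("pred thick",P(.438,.2494,.03),"thin",P(.434,.3915,.014),"mid",P(.436,.32,.022))
h=cv2.cvtColor(I,cv2.COLOR_RGB2HSV)
m=cv2.inRange(h,(18,120,60),(35,255,255));
n,l,st,ce=cv2.connectedComponentsWithStats(m);j=[(st[i].tolist()) for i in range(1,n) if st[i][4]>200];print(j)
k=max(cv2.findContours(m,0,2)[0],key=cv2.contourArea);print(cv2.approxPolyDP(k,3,True)[:,0].tolist())
for row in (60,90,120,150,180,210):
    g=I[row,230:400].astype(int).max(1);print(row,''.join('%4d'%v for v in g[::4]))
```

```text
14.0 [0.43434193 0.28499762 0.23216244] 93.7363972689755
pred thick [316.1 204.7] thin [321.9  53. ] mid [318.8 132.7]
[[295, 174, 52, 30, 1544]]
[[295, 174], [296, 203], [345, 203], [346, 174]]
60  140 143 142 138 142 142 144 142 145 144 142 140 139 143 146 138 202 255 255 255 255 255 255 255 255 255 255 255 255 255 140 147 147 137 147 142 148 150 145 146 147 143 141
90   82 148 149 141 150 145 146 145 144 151 142 143 144 143 151 144 126 255 255 255 255 255 255 255 255 255 255 255 194 197  80  81 151 139 144 141 141 142 147 143 148 144 147
120  152 146 149 146 149 146 147 146 145 153 143 154 153 152 147 143 118 255 255 255 255 255 197 194 193 190 195 193 191 202  84  86  78  78  81  84  88  84  85  79 151 144 140
150  150 152 151 149 148 146 148 142 161  87  82  86  85  81  82  79  72 185 182 197 186 190 189 193 190 191 188 182 187 200  85  83  81  78  82  82  86  81  85  83  82  82  85
180  152 153 147 154 150 150 150 144 150 149 150 149  80  84  83  81  86 195 195 191 195 194 194 195 197 195 194 196 193 175  79  83  88  83  86  82  82  79 153 147 142 146 146
210  153 150 150 151 151 150 149  77  81  76  85  79  84  86  81  78  84  81  82  83  86  85  78  77  81  81  88  87  81  84  78  59 147 145 150 151 139 146 139 142 147 145 142
```

Run:
```python
from h import *
w=np.load("w7.npz");I=w["img"].astype(int).max(2)
print([(r,I[r,318]) for r in range(44,62)])
for r in (60,100,140,165,190): 
    g=(w["img"][r,285:355].astype(int)@[1,1,1]);print(r,[int(i)+285 for i in np.where(np.abs(np.diff(g))>90)[0]])
P=bp(w,[(295.3,203.6),(345.7,203.6),(295,173.7),(346.3,173.7)],[.03,.03,.0266,.0266]);print(P.round(4))
```

```text
[(44, np.int64(142)), (45, np.int64(145)), (46, np.int64(140)), (47, np.int64(142)), (48, np.int64(145)), (49, np.int64(141)), (50, np.int64(145)), (51, np.int64(142)), (52, np.int64(128)), (53, np.int64(226)), (54, np.int64(255)), (55, np.int64(255)), (56, np.int64(255)), (57, np.int64(255)), (58, np.int64(255)), (59, np.int64(255)), (60, np.int64(255)), (61, np.int64(255))]
60 [293, 294, 348]
100 [294, 330, 347]
140 [293, 294, 300, 346, 347]
165 [294, 295, 345, 346]
190 [294, 345, 346]
[[0.4171 0.2492 0.03  ]
 [0.4676 0.2525 0.03  ]
 [0.4152 0.2792 0.0266]
 [0.4657 0.2825 0.0266]]
```

Run:
```python
from h import *
w=np.load("w7.npz");print(bp(w,[(320.9,52.6)],.014))
tell((.438,.3207,.014),np.radians(3.7))
```

```text
[[0.43302019 0.39180197 0.014     ]]
t 14.05 [0.0368 0.0057 0.2181] [-0.0901  0.0876  0.1522]
```

Request:
move_arm --series '[0.02, 0.003, 0.04, 0, 0, 0, 1, 0.036, 0.005, 0.08, 0, 0, 0, 1, 0.036, 0.005, 0.13, 0, 0, 0, 1, 0.036, 0.005, 0.17, 0, 0, 0, 1, 0.036, 0.005, 0.198, 0, 0, 0, 1, 0.036, 0.005, 0.21, 0, 0, 0, 1, 0.036, 0.005, 0.21, 0, 0, 0, 1, 0.036, 0.005, 0.21, 0, 0, 0, 1]'

```text
time_s: 14.85
position: [0.4392, 0.3208, 0.024]
ee_rot: [[-0.064, 0.998, 0.001], [0.998, 0.064, 0.001], [0.001, 0.001, -1.0]]
force: [0.7, 0.1, 0.6]
finger_gap: 1.001
grasp_force: 0.0
```

Run:
```python
from h import *
tell((.4378,.3212,.014),np.radians(3.7))
```

```text
t 14.85 [ 0.0005 -0.0014  0.01  ] [ 0.0508 -0.0438 -0.044 ]
```

Request:
move_arm --series '[0.0005, -0.001, 0.005, 0, 0, 0, 1, 0.0005, -0.001, 0.009, 0, 0, 0, 1, 0.0005, -0.001, 0.009, 0, 0, 0, 1, 0.0005, -0.001, 0.009, 0, 0, 0, 0.4, 0.0005, -0.001, 0.009, 0, 0, 0, 0.4, 0.0005, -0.001, 0.009, 0, 0, 0, 0.4, 0.0005, -0.001, 0.009, 0, 0, 0, 0.4, 0.0005, -0.001, 0.009, 0, 0, 0, 0.4]' --force 90

```text
time_s: 15.65
position: [0.4378, 0.3212, 0.0148]
ee_rot: [[-0.063, 0.998, 0.001], [0.998, 0.063, 0.0], [-0.0, 0.001, -1.0]]
force: [-0.1, -1.7, 6.7]
finger_gap: 0.562
grasp_force: 94.3
```

```bash
cat >> h.py <<'E'
P2=np.array([.5263,.0639]); TA=np.arctan(16/140)
def tell3(dz=0,tilt=TA,dx=0,dy=0):
    from plant import get_state
    s=get_state(); R=np.array(s["ee_rot"])
    x=np.r_[N*np.cos(tilt),np.sin(tilt)]; y=np.r_[E,0]; Q=np.c_[x,y,np.cross(x,y)]
    p=np.r_[P2+N*(-.0004+dy)+E*dx,.0858+dz]
    print("t",round(s["time_s"],2),"shift",np.round(R.T@(p-s["position"]),4),"turn",Rn.from_matrix(R.T@Q).as_rotvec(degrees=True).round(2),"pos err world",np.round(p-s["position"],4))
E
python3 - <<'E'
from h import *
print(inshoe([.5263,.0639,0]))
tell3(.06,0);tell3(.06)
E
```

```text
[-0.0003  0.0002  0.    ]
t 15.65 shift [-0.2625  0.0725 -0.131 ] turn [ 4.000e-02  3.000e-02 -7.157e+01] pos err world [ 0.0889 -0.2574  0.131 ]
t 15.65 shift [-0.2625  0.0725 -0.131 ] turn [  4.11   5.68 -71.48] pos err world [ 0.0889 -0.2574  0.131 ]
```

Request:
move_arm --series '[0, 0, -0.045, 0, 0, 0, 0.4, 0, 0, -0.09, 0, 0, -4, 0.4, -0.015, 0.005, -0.13, 0, 0, -12, 0.4, -0.05, 0.014, -0.145, 0, 0, -20, 0.4, -0.085, 0.024, -0.145, 0, 0, -28, 0.4, -0.12, 0.034, -0.145, 0, 0, -36, 0.4, -0.155, 0.044, -0.145, 0, 0, -44, 0.4, -0.19, 0.054, -0.145, 0, 0, -52, 0.4, -0.23, 0.064, -0.14, 0, 0, -60, 0.4, -0.2625, 0.0725, -0.135, 0, 0, -68, 0.4]'

```text
time_s: 16.65
position: [0.5262, 0.0604, 0.1482]
ee_rot: [[-0.95, 0.311, -0.001], [0.311, 0.95, -0.002], [0.001, -0.002, -1.0]]
force: [0.4, -0.7, -6.2]
finger_gap: 0.56
grasp_force: 97.5
```

Run:
```python
from h import *
tell3(.02)
```

```text
t 16.65 shift [0.0006 0.0034 0.0424] turn [ 0.08  6.47 -3.33] pos err world [ 0.0004  0.0034 -0.0424]
```

Request:
move_arm --series '[0, 0.002, 0.005, 0, 3.2, -1.6, 0.4, 0.0006, 0.003, 0.015, 0, 6.47, -3.3, 0.4, 0.0006, 0.003, 0.03, 0, 6.47, -3.3, 0.4, 0.0006, 0.003, 0.038, 0, 6.47, -3.3, 0.4, 0.0006, 0.003, 0.038, 0, 6.47, -3.3, 0.4, 0.0006, 0.003, 0.038, 0, 6.47, -3.3, 0.4]'

```text
time_s: 17.25
position: [0.5262, 0.0672, 0.1111]
ee_rot: [[-0.96, 0.259, -0.108], [0.257, 0.966, 0.032], [0.112, 0.003, -0.994]]
force: [0.6, -0.8, -5.7]
finger_gap: 0.562
grasp_force: 97.3
```

Run:
```python
from h import *
tell3(.004);tell3(0)
```

```text
t 17.25 shift [-0.0037 -0.0032  0.021 ] turn [ 0.18  0.07 -0.18] pos err world [ 0.0005 -0.0034 -0.0213]
t 17.25 shift [-0.0042 -0.0032  0.025 ] turn [ 0.18  0.07 -0.18] pos err world [ 0.0005 -0.0034 -0.0253]
```

Request:
move_arm --series '[-0.002, -0.002, 0.006, 0.1, 0, -0.1, 0.4, -0.0035, -0.003, 0.013, 0.1, 0, -0.1, 0.4, -0.0037, -0.003, 0.019, 0.1, 0, -0.1, 0.4, -0.0037, -0.003, 0.019, 0.1, 0, -0.1, 0.4, -0.0037, -0.003, 0.019, 0.1, 0, -0.1, 0.4]'

```text
time_s: 17.75
position: [0.5274, 0.0636, 0.0916]
ee_rot: [[-0.96, 0.258, -0.109], [0.256, 0.966, 0.031], [0.113, 0.002, -0.994]]
force: [-0.5, 0.1, -5.3]
finger_gap: 0.563
grasp_force: 97.5
```

Run:
```python
from h import *
tell3(0)
```

```text
t 17.75 shift [0.0001 0.     0.0059] turn [ 0.12  0.03 -0.14] pos err world [-0.0007  0.0002 -0.0058]
```

Request:
move_arm --series '[0, 0, 0.002, 0.1, 0, -0.1, 0.4, 0, 0, 0.004, 0.1, 0, -0.1, 0.4, 0, 0, 0.005, 0.1, 0, -0.1, 0.4, 0, 0, 0.005, 0.1, 0, -0.1, 0.4]'

```text
time_s: 18.15
position: [0.5268, 0.0636, 0.0867]
ee_rot: [[-0.96, 0.256, -0.109], [0.255, 0.967, 0.029], [0.113, -0.0, -0.994]]
force: [-0.6, 0.3, -4.8]
finger_gap: 0.561
grasp_force: 97.5
```

Run:
```python
from h import *
tell3(0)
```

```text
t 18.15 shift [0.0001 0.0001 0.0009] turn [ 0.    0.04 -0.04] pos err world [-0.0001  0.0002 -0.0009]
```

Request:
move_arm --series '[0, 0, 0.001, 0, 0, 0, 0.4, 0, 0, 0.0015, 0, 0, 0, 0.4, 0, 0, 0.0015, 0, 0, 0, 0.4]'

```text
time_s: 18.45
position: [0.527, 0.0637, 0.0858]
ee_rot: [[-0.96, 0.256, -0.108], [0.255, 0.967, 0.029], [0.112, 0.0, -0.994]]
force: [-2.2, -1.2, 3.1]
finger_gap: 0.566
grasp_force: 98.4
```

Contact at the expected height. I'll release and back off along the tool.

Request:
move_arm --series '[0, 0, 0, 0, 0, 0, 0.65, 0, 0, 0, 0, 0, 0, 0.8, 0, 0, 0, 0, 0, 0, 1, 0, 0, 0, 0, 0, 0, 1, 0, 0, -0.015, 0, 0, 0, 1, 0, 0, -0.05, 0, 0, 0, 1, 0, 0, -0.09, 0, 0, 0, 1, -0.015, 0, -0.13, 0, -6.4, 0, 1, -0.015, 0, -0.15, 0, -6.4, 0, 1, -0.015, 0, -0.15, 0, -6.4, 0, 1]'

```text
time_s: 19.45
position: [0.5594, 0.0564, 0.237]
ee_rot: [[-0.967, 0.256, 0.006], [0.256, 0.967, 0.001], [-0.005, 0.002, -1.0]]
force: [0.9, 0.6, -0.2]
finger_gap: 1.0
grasp_force: 0.0
```

Run:
```python
from h import *
from plant import get_state,viewer
s=get_state();print(s["time_s"],inshoe(s["position"]))
w=viewer.capture("wrist");np.savez("w8.npz",**w);I=w["img"]
g=lambda y,z:proj(w,np.r_[P2+N*y,z])[0].round(1)
print("pred yellow thick top(-N)",g(-.0717,.093),"bdry",g(-.042,.093),"thin top (+N)",g(.0692,.093),"blue thick bottom",g(.07,.049),g(.07,.079),"w2 thin",g(-.07,.049),g(-.07,.063))
h=cv2.cvtColor(I,cv2.COLOR_RGB2HSV)
for n,lo,hi in(("yel",(18,120,60),(35,255,255)),("blue",(100,90,60),(125,255,255))):
    m=cv2.inRange(h,lo,hi);m[:,:250]=0;m[:,380:]=0;m[300:]=0
    for k in cv2.findContours(m,0,2)[0]:
        if cv2.contourArea(k)>30: print(n,cv2.contourArea(k),cv2.approxPolyDP(k,2,True)[:,0].tolist())
for c in(295,312,330): print(c,[(r,I[r,c].tolist()) for r in np.where(np.abs(np.diff(I[:,c].astype(int).sum(1)))>70)[0] if r<260])
```

```text
19.45 [ 0.001  -0.0337  0.237 ]
pred yellow thick top(-N) [313.  229.1] bdry [312.9 195.8] thin top (+N) [312.5  48.8] blue thick bottom [312.7  52.2] [312.6  49.3] w2 thin [313.1 209. ] [313.1 214.3]
yel 1969.0 [[282, 196], [283, 229], [342, 229], [343, 196]]
295 [(np.int64(48), [77, 121, 180]), (np.int64(114), [252, 255, 255])]
312 [(np.int64(48), [72, 108, 158]), (np.int64(126), [244, 253, 255])]
330 [(np.int64(48), [81, 117, 168]), (np.int64(138), [224, 234, 238])]
```

Run:
```python
from h import *
w=np.load("w8.npz");h=cv2.cvtColor(w["img"],cv2.COLOR_RGB2HSV)
m=cv2.inRange(h,(0,120,60),(8,255,255))|cv2.inRange(h,(172,120,60),(180,255,255));m[260:]=0
for k in cv2.findContours(m,0,2)[0]:
    if cv2.contourArea(k)>20: print(cv2.contourArea(k),cv2.approxPolyDP(k,2,True)[:,0].tolist())
for n,p in(("thick top",(-.0717,0,.049)),("thick bottom",(-.0683,0,.019)),("red bdry",(-.042,0,.049)),("w1 thin top",(.0692,0,.049)),("w0 thick top",(.07,0,.035))): print(n,proj(w,shoe(*p)).round(1))
r=int(proj(w,shoe(.07,0,.049))[0,1]);d=w["img"][r,345:430].astype(int).sum(1);print(r,[(int(i)+345,int(d[i]),int(d[i+1])) for i in np.where(abs(np.diff(d))>30)[0]])
```

```text
1859.0 [[233, 108], [238, 164], [270, 163], [266, 108], [271, 106]]
thick top [[233.7 136.6]]
thick bottom [[243.8 131.9]]
red bdry [[266.6 136.6]]
w1 thin top [[389.9 136.4]]
w0 thick top [[387.7 134.1]]
136 [(391, 765, 617), (395, 635, 673), (396, 673, 320)]
```

```bash
python3 -c "
from plant import r;print(r.sign_off())"
```

```text
the job is handed in; nothing more can be done
None
```

The packing stack is built and handed in at about 19.5 s: by camera measurement the red pair is flush to about 1 mm, blue is central and square across it, and yellow lies head to tail on blue with ends flush to about 1 mm. I measured the last checks by code, not by a picture. The level top I inferred from the 6.5° placing tilt and the contact height. The gripper touched only the three wedges.

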